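Load the brass wheel hub into the V of the drill jig

ROBOT

A 6-joint arm with a two-finger parallel gripper is mounted at the origin on the work surface. World frame = base frame: x ahead of the robot, y to its left, z up, the work surface at z = 0. Lengths are in mm, angles in rad, forces in N, time in s.
With the tool pointing down it reaches from about 425 to 1125 mm from the base axis. Payload 14.9 kg.
Tool frame: the origin (TCP) lies between the finger pads; the fingertips stand 22 mm ahead of it and the grasp point (between the pads) lies 3 mm ahead of it; z points along the fingers, y is the line along which they close (so a half turn about z gives the same grasp; the last joint's range is limited). The gripper opens to 91 mm and grips with 3 to 60 N. Pads are 32 mm wide; open, the fingers measure 118 mm over their backs; the gripper's body (76 mm by 178 mm) begins 60 mm behind the grasp point.
Start: joints at [1.253, 0.379, 1.734, -0, 1.028, -0.033], TCP at [196.683, 671.814, 235.932] pointing down, gripper open.
Joint ranges: [-2.77, 2.77], [-0.74, 2.19], [0, 2.66], [-1.06, 4.2], [0.31, 2.87], [-3.08, 3.08]. Speed limits (rad/s): [1.89, 1.89, 2.39, 3.14, 3.14, 3.14].

INTERFACE

Orientations are given as a rotation vector (axis times angle).
In Python, from workcell import manip gives the robot as it stands.
- The arm moves only by the tool apply_moves, never from a script. Its argument "steps" is a list of rows, each a list of 7 numbers: the closure, from 0 (fully open) to 1 (shut), then the shift along the world's x, y, z in units of 25 mm (1.0 is 25 mm), then the turn, a rotation vector about the world's x, y, z in rad. In form: [[claw, dx, dy, dz, ax, ay, az], ...]. A call has 1 to 12 rows; each row is the pose to reach, as a shift and turn from the pose commanded when the call began; what a row does not reach only later rows make up. A row lasts 1/12 s, in which the tool goes at most 41.7 mm and 7.16 degrees, less where a joint would pass 70% of its speed; a pose out of reach is approached as far as the arm can. A call with a gripper value outside its range is refused whole. The fingers move at their own pace and stop on an object; "newtons" is the grip in N (left out, the last holds). Time passes only in rows, so rows that repeat a pose let the fingers close. It gives the time, the measured TCP pose, the force, the opening and the grip force at its end, in the units of the state.
- manip.sense(): the state, without advancing time (a new reading comes with each control period).
- manip.capture(name): name is "scene" or "top"; returns the picture (480x640x3 uint8, blue, green, red); there is no depth.
- manip.get_calibration(name): a dict with "vertical_fov" (degrees; the focal length in pixels is half the picture's height over the tangent of half this angle, whatever the lens; pixels are square), "cx", "cy" (the principal point, pixels), "k1" (the pictures are not rectified: a ray, as slopes to the right and down, at radius r is drawn at 1 + k1 r^2 times it, then the intrinsics apply), "eye" and "attitude" of the camera in the world. Camera axes: x right, y down, z forward; pixel columns grow to the right and rows downward; lengths in mm; the calibration is good to about 2 mm. A picture is of the moment at which its call begins. get_calibration takes no time and is no camera call.
- manip.job_done(): hands the job in; it is judged then, once.
Trained networks look in the newest picture that a camera, given by its name, has taken for a name from the list of things; names that differ only in an ending like _2 or _b are one class to them, and where a whole thing is asked for, a point or a joint stands for the part that bears it (a point fixed in the world has none). Each returns a list of dicts, best first, with "p" (0 to 1); they miss things now and then, are a little off and sometimes report something else, mostly with a low value. They report only what shows in the picture. A call takes as long as a camera call. They do not tell look-alikes from the thing itself.
- manip.masks_of(camera, name): "mask" (480x640 bool, what is visible of it) and "rect" ([centre column, centre row, width, height] in pixels, round what is visible of it).
The state is a dict: "clock": time; "joints": joint angles; "dq": joint speeds; "tau": joint torques, N m; "eef_pos": TCP position; "tcp_rot": TCP orientation; "contact_force": force on the tool from outside, world axes, zero at the start; "ft_torque": the same for the moment, N m; "gripper_width": finger opening in mm; "finger_force": force on a finger pad.
Only numpy, scipy, OpenCV 4.12 (cv2) and the standard library are available. Lean on these libraries where they do the work, as an engineer would, in place of code of your own. Each camera call takes 0.05 s, during which the arm holds its last target. There are 200 camera calls.

TASK

Stand the brass hub upright on the bench in the open mouth of the red V-shaped drill jig, clear of the bridge, and let go of it. Then push it along the bench into the V, under the bridge, until it sits fully home against both red rails, and back the gripper away. Leave the steel hub and the blue hub where they stand.

Things in the scene. Friction and masses are not known exactly. Their poses are not given: they have to be found in the camera images.
- brass_hub_center (a point): Brass wheel hub, the one to load: a plain upright round cylinder, 50 mm diameter, 40 mm high, 0.28 to 0.56 kg, loose, standing on the bench. The point is its centre, 20 mm above its underside, z axis along the cylinder.
- jig: Fixed red drill jig: two rails (14 thick, 34 mm high) on the bare bench form a 60 deg V. Origin: on the bench, centre of a hub that is fully home against both rails. x: centre line, into the V (push direction); z up. Inner faces run from x=-80 (mouth, y=+-75) to x=+29 mm (y=+-12). Dark bridge over the origin along y: x=-10..10, y=-62..62, underside 47, top 57 mm high. Stand the hub near x=-95 mm first.
- steel_hub_center (a point): Bright steel hub, a bystander: same shape and size as the brass one (50 mm diameter, 40 mm high, upright on the bench). The point is its centre, 20 mm above its underside.
- blue_hub_center (a point): Blue painted hub, a bystander: same shape and size as the brass one (50 mm diameter, 40 mm high, upright on the bench). The point is its centre, 20 mm above its underside.
Things that resemble listed ones, but are neither listed nor needed, are in the scene too. There is more than one size of the part that bears brass_hub_center; the job needs the middle-sized.

How it is judged (in metres and radians):
On the way:
1. the brass hub stands released on the bench in the mouth of the V, short of the bridge (its centre 30 to 150 mm before home, within 45 mm of the centre line) (x of brass_hub_center in the frame of jig between -0.15 and -0.03 m and y of brass_hub_center in the frame of jig between -0.045 and 0.045 m and height (world z) of brass_hub_center below 0.028 m and angle between brass_hub_center's own z axis and vertical below 0.15 rad and contact force between the fingers and anything else below 0.2 N), for 0.2 s.
At the end, for the whole second after the job is handed in: The brass hub stands upright (within about 8 degrees) on the bench under the bridge, its centre within 10 mm of the home position between the two rails (horizontal distance between brass_hub_center and jig below 0.01 m and height (world z) of brass_hub_center below 0.028 m and angle between brass_hub_center's own z axis and vertical below 0.15 rad); the robot touches nothing.
It fails at once if the steel hub or the blue hub is moved by more than 25 mm (distance of any of steel_hub_center, blue_hub_center from where it was at the start of the episode above 0.025 m).
It also fails if it takes over 48 s, if anything falls off the work surface, if the arm or the gripper's body presses on something with over 40 N, if the wrist force passes 120 N, or if a joint passes its speed limit or range.

## Working session

There is one attempt and no reset: what is moved stays moved. The work goes in short steps, Python scripts to look and compute and a tool call to move; the robot and the scene stay as the last step left them, time stands still between calls to the robot, and variables do not carry over. Pictures are saved under pics/ and viewed, at most 10 in all, crops included, and the job is handed in when it is done.

Besides the shell and the picture viewer there is one more tool, called after ">>>" in YAML: its name, and indented under it one key for each argument. apply_moves: Moves the arm, as the interface text tells. Its arguments: {"type":"object","properties":{"steps":{"type":"array","items":{"type":"array","items":{"type":"number"}}},"newtons":{"type":"number"}},"required":["steps"]}

```bash
mkdir -p pics; cat > h.py <<'E'
import numpy as np,cv2
from workcell import manip
from scipy.spatial.transform import Rotation as R
def cal(n):
    c=manip.get_calibration(n); f=240/np.tan(np.radians(c["vertical_fov"])/2)
    return c,f
def rot(c):
    a=np.array(c["attitude"],float)
    return a if a.shape==(3,3) else R.from_rotvec(a).as_matrix()
def proj(n,P):
    c,f=cal(n); q=(np.atleast_2d(P)-c["eye"])@rot(c); s=q[:,:2]/q[:,2:]
    r2=(s**2).sum(1,keepdims=True)
    return s*(1+c["k1"]*r2)*f+[c["cx"],c["cy"]]
def unproj(n,uv,z):
    c,f=cal(n); d=(np.atleast_2d(uv)-[c["cx"],c["cy"]])/f; s=d.copy()
    for _ in range(20): s=d/(1+c["k1"]*(s**2).sum(1,keepdims=True))
    w=np.c_[s,np.ones(len(s))]@rot(c).T; e=np.array(c["eye"],float)
    return e+w*((z-e[2])/w[:,2:])
E
python3 - <<'E'
from h import *
for n in("scene","top"):
    print(manip.get_calibration(n)); cv2.imwrite(f"pics/{n}0.png",manip.capture(n))
    for o in("brass_hub_center","jig","steel_hub_center","blue_hub_center"):
        for m in manip.masks_of(n,o): print(n,o,round(m["p"],2),np.round(m["rect"]),m["mask"].sum(),np.round(unproj(n,m["rect"][:2],20)[0]))
print(manip.sense())
E
```

```text
{'vertical_fov': 54.0592987550344, 'cx': 320.41175760801974, 'cy': 243.00195415552938, 'k1': -0.07370684000552592, 'eye': array([ 918.33617043, -314.20388051,  588.39369059]), 'attitude': array([-2.15270757, -0.92760062,  0.4035268 ])}
scene brass_hub_center 0.91 [283. 252.  20.  15.] 388 [439.  54.  20.]
scene brass_hub_center 0.87 [295. 194.  38.  43.] 1453 [326. 180.  20.]
scene brass_hub_center 0.76 [331. 234.  30.  32.] 817 [463. 149.  20.]
scene jig 0.97 [232. 402. 130. 124.] 4724 [ 614. -182.   20.]
scene steel_hub_center 0.96 [412. 218.  28.  33.] 714 [535. 296.  20.]
scene blue_hub_center 0.77 [391. 274.  33.  37.] 911 [604. 151.  20.]
{'vertical_fov': 51.42621419889779, 'cx': 313.09403370804944, 'cy': 242.57682493235095, 'k1': -0.10340242101860164, 'eye': array([410.07760685,  66.57377139, 972.36907731]), 'attitude': array([-2.19601544,  2.13757216, -0.12074348])}
top brass_hub_center 0.77 [254. 337.  37.  38.] 1258 [330. 173.  20.]
top brass_hub_center 0.62 [317. 288.  16.  18.] 263 [427.  55.  20.]
top brass_hub_center 0.57 [269. 273.  26.  27.] 547 [453. 148.  20.]
top j
[... 266 characters left out ...]
k': 0.5, 'joints': array([ 1.25266965e+00,  3.78938364e-01,  1.73423390e+00,  3.65110872e-05,
        1.02849433e+00, -3.32781035e-02]), 'dq': array([ 3.82964965e-04, -1.27900713e-03, -3.32125298e-04, -1.08409475e-03,
        2.46083154e-05,  4.39534804e-04]), 'tau': array([-1.84300043e-03, -7.63160777e+01, -4.34442902e+01,  6.50575454e-02,
        3.96688725e-02, -3.73113926e-05]), 'eef_pos': array([196.68912163, 671.78958195, 235.88810961]), 'tcp_rot': array([-4.45951030e-01, -3.10973591e+00,  1.05765506e-04]), 'contact_force': array([-0.30398375,  0.26479195,  0.30949809]), 'ft_torque': array([-0.00433141,  0.0184093 ,  0.02528694]), 'finger_force': 0.0, 'gripper_width': 91.4952862319179}
```

View pics/top0.png

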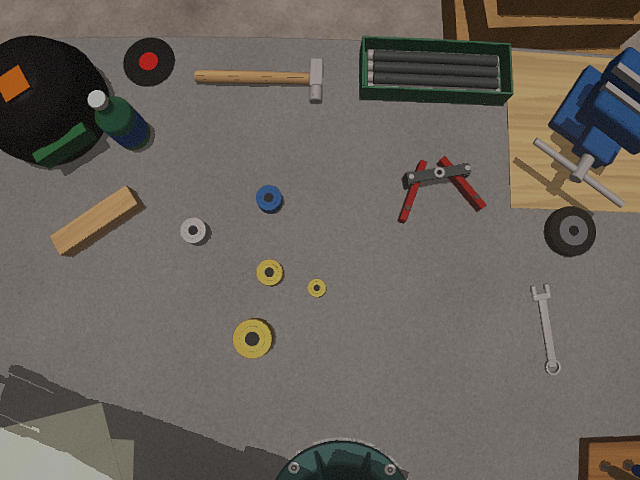

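View pics/scene0.png

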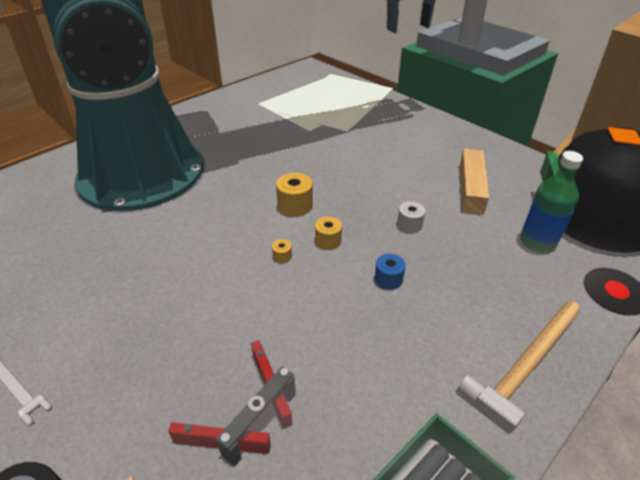

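The top view shows three brass hubs: small at (317,288), middle at (269,272) and large at (252,338). The jig is at about (440,190) with its mouth toward the robot (+x points up). The steel hub is at (195,232) and the blue one at (269,199). Next I fit the poses from silhouettes in both views.

```bash
cat > fit.py <<'E'
from h import *
from scipy.optimize import minimize
def hull(im,n,P,v): cv2.fillConvexPoly(im,cv2.convexHull(np.round(proj(n,P)*16).astype(np.int32)),v,shift=4)
def cyl(n,xy,r=25,h=40):
    a=np.linspace(0,2*np.pi,40); im=np.zeros((480,640),np.uint8)
    P=np.array([[xy[0]+r*np.cos(t),xy[1]+r*np.sin(t),z] for t in a for z in(0,h)]); hull(im,n,P,1); return im>0
def iou(a,b): return (a&b).sum()/max(1,(a|b).sum())
def red(n):
    h=cv2.cvtColor(IM[n],cv2.COLOR_BGR2HSV); m=((h[...,0]<8)|(h[...,0]>172))&(h[...,1]>150)&(h[...,2]>50)
    k=np.zeros_like(m); k[WIN[n]]=1; return m&k
WIN={"top":(slice(140,240),slice(380,500)),"scene":(slice(320,480),slice(150,320))}
def jigim(n,p):
    c,s=np.cos(p[2]),np.sin(p[2]); im=np.zeros((480,640),np.uint8)
    T=lambda Q:np.array([[p[0]+c*x-s*y,p[1]+s*x+c*y,z] for x,y,z in Q])
    for g in(1,-1):
        o=np.array([.5,.866])*14
        hull(im,n,T([(x+k*o[0],g*(y+k*o[1]),z) for x,y in((-80,75),(29,12)) for k in(0,1) for z in(0,34)]),1)
    hull(im,n,T([(x,y,z) for x in(-10,10) for y in(-62,62) for z in(47,57)]),0); return im>0
def best(f,x0,step):
    S=[np.array(x0)]+[np.array(x0)+np.eye(len(x0))[i]*step[i] for i in range(len(x0))]
    return minimize(f,x0,method="Nelder-Mead",options=dict(initial_simplex=S,xatol=.05,fatol=1e-4))
IM={}
def hubmask(n,name,guess):
    ms=manip.masks_of(n,name); return max((m["mask"] for m in ms),key=lambda m:iou(m,cyl(n,guess)))
E
python3 - <<'E'
import fit; from fit import *
for n in("top","scene"): IM[n]=manip.capture(n)
rd={n:red(n) for n in IM}
for sets in(["top"],["scene"],["top","scene"]):
    r=min((best(lambda p:-sum(iou(jigim(n,p),rd[n]) for n in sets)/len(sets),[640,-190,a],[15,15,.15]) for a in(-.3,0,.3)),key=lambda r:r.fun)
    print(sets,"jig",np.round(r.x,3),round(r.fun,3))
for o,g in(("brass_hub_center",(455,148)),("steel_hub_center",(528,291)),("blue_hub_center",(597,150))):
    mk={n:hubmask(n,o,g) for n in IM}
    for sets in(["top"],["scene"],["top","scene"]):
        r=best(lambda p:-sum(iou(cyl(n,p),mk[n]) for n in sets)/len(sets),g,[8,8]); print(sets,o,np.round(r.x,1),round(r.fun,3))
E
```

```text
['top'] jig [ 6.52496e+02 -1.71043e+02  1.90000e-01] -0.53
['scene'] jig [ 6.55378e+02 -1.68151e+02  1.66000e-01] -0.353Traceback (most recent call last):
  File "<stdin>", line 5, in <module>
  File "<stdin>", line 5, in <genexpr>
  File "fit.py", line 21, in best
    return minimize(f,x0,method="Nelder-Mead",options=dict(initial_simplex=S,xatol=.05,fatol=1e-4))
    res = _minimize_neldermead(fun, x0, args, callback, bounds=bounds,
                               **options)
    fxcc = func(xcc)
    fx = function(np.copy(x), *(wrapper_args + args))
  File "<stdin>", line 5, in <lambda>
  File "<stdin>", line 5, in <genexpr>
  File "fit.py", line 17, in jigim
    hull(im,n,T([(x+k*o[0],g*(y+k*o[1]),z) for x,y in((-80,75),(29,12)) for k in(0,1) for z in(0,34)]),1)
    ~~~~^^^^^^^^^^^^^^^^^^^^^^^^^^^^^^^^^^^^^^^^^^^^^^^^^^^^^^^^^^^^^^^^^^^^^^^^^^^^^^^^^^^^^^^^^^^^^^^^^
  File "fit.py", line 3, in hull
    def hull(im,n,P,v): cv2.fillConvexPoly(im,cv2.convexHull(np.round(proj(n,P)*16).astype(np.int32)),v,shift=4)
                                                                      ~~~~^^^^^
  File "h.py", line 11, in proj
    c,f=cal(n); q=(np.atleast_2d(P)-c["eye"])@rot(c); s=q[:,:2]/q[:,2:]
        ~~~^^^
  File "h.py", line 5, in cal
    c=manip.get_calibration(n); f=240/np.tan(np.radians(c["vertical_fov"])/2)
ValueError: time passes only in moves, steps and waits
```

```bash
sed -i 's/^def cal(n):/from functools import lru_cache\n@lru_cache\ndef cal(n):/' h.py
cat > a.py <<'E'
import fit; from fit import *
for n in("top","scene"): IM[n]=manip.capture(n)
rd={n:red(n) for n in IM}
g0=unproj("top",[438,173],52)[0]; print("bridge",g0)
J=None
for sets in(["top"],["scene"],["top","scene"]):
    r=min((best(lambda p:-sum(iou(jigim(n,p),rd[n]) for n in sets)/len(sets),[g0[0]+d,g0[1]+e,.17],[5,5,.1]) for d in(-4,4) for e in(-4,4)),key=lambda r:r.fun)
    print(sets,"jig",np.round(r.x,3),round(r.fun,3))
v=[]
for n in("top","scene"):
    o=IM[n].copy(); o[jigim(n,r.x)^rd[n]]=(0,255,255); v.append(cv2.resize(o[WIN[n]],(400,400)))
cv2.imwrite("pics/jigfit.png",np.hstack(v))
for o,g in(("brass_hub_center",(455,148)),("steel_hub_center",(528,291)),("blue_hub_center",(597,150))):
    mk={n:hubmask(n,o,g) for n in IM}
    for sets in(["top"],["scene"],["top","scene"]):
        r=best(lambda p:-sum(iou(cyl(n,p),mk[n]) for n in sets)/len(sets),g,[8,8]); print(sets,o,np.round(r.x,1),round(r.fun,3))
E
python3 a.py
```

```text
bridge [ 650.07063174 -169.0484983    52.        ]
['top'] jig [ 6.50414e+02 -1.70589e+02  1.88000e-01] -0.527
['scene'] jig [ 6.56890e+02 -1.68978e+02  1.71000e-01] -0.357
['top', 'scene'] jig [ 6.51059e+02 -1.68179e+02  2.00000e-01] -0.424
['top'] brass_hub_center [455. 148.] -0.0
['scene'] brass_hub_center [455.4 146.2] -0.844
['top', 'scene'] brass_hub_center [455.4 146.2] -0.422
['top'] steel_hub_center [531.4 292.9] -0.853
['scene'] steel_hub_center [532.7 296.2] -0.86
['top', 'scene'] steel_hub_center [531.4 294.6] -0.853
['top'] blue_hub_center [596.4 154. ] -0.9
['scene'] blue_hub_center [598.1 157. ] -0.866
['top', 'scene'] blue_hub_center [596.8 155. ] -0.882
```

View pics/jigfit.png

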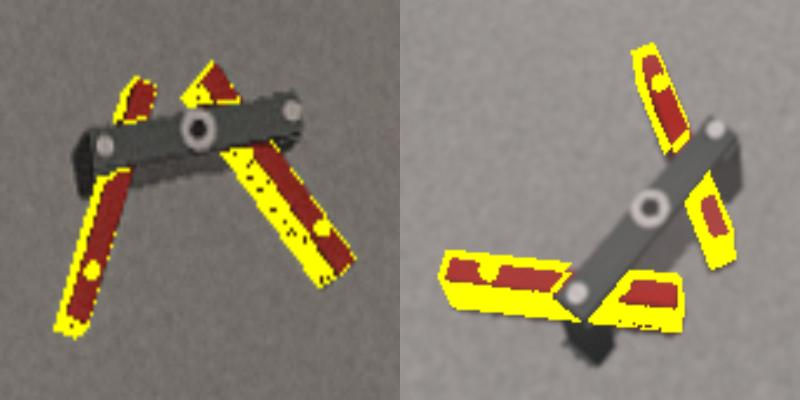

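The fitted outlines agree with both views; only the dark side faces failed the red threshold. The jig is near (651,-169) with yaw about 0.18, and the middle brass hub near (455,148). Setting out now.

>>> apply_moves:
  steps:
    - [0, 10.33, -20.95, -4, 0, 0, 0.47]
    - [0, 10.33, -20.95, -4, 0, 0, 0.47]
    - [0, 10.33, -20.95, -4, 0, 0, 0.47]
    - [0, 10.33, -20.95, -4, 0, 0, 0.47]
    - [0, 10.33, -20.95, -4, 0, 0, 0.47]
    - [0, 10.33, -20.95, -4, 0, 0, 0.47]
    - [0, 10.33, -20.95, -4, 0, 0, 0.47]
    - [0, 10.33, -20.95, -4, 0, 0, 0.47]
    - [0, 10.33, -20.95, -4, 0, 0, 0.47]
    - [0, 10.33, -20.95, -4, 0, 0, 0.47]
    - [0, 10.33, -20.95, -4, 0, 0, 0.47]
    - [0, 10.33, -20.95, -4, 0, 0, 0.47]

```text
clock: 2.0
eef_pos: [415.2, 228.0, 151.6]
tcp_rot: [-0.291, 3.127, 0.0]
contact_force: [1.8, 0.9, -0.1]
gripper_width: 91.3
finger_force: 0.0
```

```bash
sed -i 's/\[...,1\]>150)&(h\[...,2\]>50)/[...,1]>130)\&(h[...,2]>20)/' fit.py; python3 a.py; python3 -c "
from h import *
s=manip.sense();print(s['clock'],s['eef_pos'],s['tcp_rot'],s['joints'])"
```

```text
bridge [ 650.07063174 -169.0484983    52.        ]
['top'] jig [ 6.50441e+02 -1.70306e+02  1.91000e-01] -0.621
['scene'] jig [ 6.56706e+02 -1.68962e+02  1.74000e-01] -0.485
['top', 'scene'] jig [ 6.52394e+02 -1.68919e+02  1.94000e-01] -0.536
['top'] brass_hub_center [457. 143.] -0.838
['scene'] brass_hub_center [456.9 147.2] -0.925
['top', 'scene'] brass_hub_center [456.1 146.5] -0.871
2.25 [414.78608614 229.99049835 151.74390506] [-2.89048674e-01  3.12799860e+00  3.25940374e-04] [ 4.57078097e-01  1.54400530e-01  2.22097737e+00  1.41996099e-04
  7.65890925e-01 -1.29811101e+00]Traceback (most recent call last):
  File "a.py", line 14, in <module>
    mk={n:hubmask(n,o,g) for n in IM}
          ~~~~~~~^^^^^^^
  File "fit.py", line 24, in hubmask
    ms=manip.masks_of(n,name); return max((m["mask"] for m in ms),key=lambda m:iou(m,cyl(n,guess)))
                                      ~~~^^^^^^^^^^^^^^^^^^^^^^^^^^^^^^^^^^^^^^^^^^^^^^^^^^^^^^^^^^
ValueError: max() iterable argument is empty
```

>>> apply_moves:
  steps:
    - [0, 1.65, -3.32, -1, 0, 0, 0]
    - [0, 1.65, -3.32, -1, 0, 0, 0]
    - [0, 1.65, -3.32, -1.5, 0, 0, 0]
    - [0, 1.65, -3.32, -1.5, 0, 0, 0]
    - [0, 1.65, -3.32, -3, 0, 0, 0]
    - [0, 1.65, -3.32, -4, 0, 0, 0]
    - [0, 1.65, -3.32, -5, 0, 0, 0]
    - [0, 1.65, -3.32, -5, 0, 0, 0]
    - [0, 1.65, -3.32, -5, 0, 0, 0]

```text
clock: 3.0
eef_pos: [455.2, 148.1, 26.6]
tcp_rot: [0.293, -3.126, 0.0]
contact_force: [-0.4, 0.0, 0.0]
gripper_width: 91.0
finger_force: 0.0
```

>>> apply_moves:
  steps:
    - [0.6, 0, 0, 0, 0, 0, 0]
    - [0.6, 0, 0, 0, 0, 0, 0]
    - [0.6, 0, 0, 0, 0, 0, 0]
    - [0.6, 0, 0, 0, 0, 0, 0]
    - [0.6, 0, 0, 0, 0, 0, 0]
    - [0.6, 0, 0, 0, 0, 0, 0]
    - [0.6, 0, 0, 0, 0, 0, 0]
    - [0.6, 0, 0, 0, 0, 0, 0]
  newtons: 25

```text
clock: 3.67
eef_pos: [456.0, 146.8, 26.8]
tcp_rot: [-0.29, 3.128, 0.0]
contact_force: [-2.1, 0.0, 6.0]
gripper_width: 49.8
finger_force: 25.0
```

>>> apply_moves:
  steps:
    - [0.6, 0, 0, 1.2, 0, 0, 0]
    - [0.6, 0, 0, 2.4, 0, 0, 0]
    - [0.6, 0.35, -1.11, 2.4, 0, 0, 0]
    - [0.6, 0.7, -2.25, 2.4, 0, 0, 0]
    - [0.6, 1.16, -3.75, 2.4, 0, 0, 0]
    - [0.6, 1.63, -5.25, 2.4, 0, 0, 0]
    - [0.6, 2.09, -6.75, 2.4, 0, 0, 0]
    - [0.6, 2.55, -8.25, 2.4, 0, 0, 0]
    - [0.6, 3.02, -9.75, 2.4, 0, 0, 0]
    - [0.6, 3.48, -11.25, 2.4, 0, 0, 0]
    - [0.6, 3.9, -12.6, 2.4, 0, 0, 0]
    - [0.6, 4.13, -13.33, 2.4, 0, 0, 0]

```text
clock: 4.67
eef_pos: [559.8, -190.0, 86.5]
tcp_rot: [-0.288, 3.128, -0.001]
contact_force: [0.3, 0.3, -3.7]
gripper_width: 49.2
finger_force: 25.0
```

```bash
python3 - <<'E'
from h import *
v=[]
for n in("top","scene"):
    im=manip.capture(n); v.append(im[120:270,340:540] if n=="top" else im[280:480,130:397]); 
v=[cv2.resize(a,(400,300)) for a in v]
cv2.imwrite("pics/hold.png",np.hstack(v)); s=manip.sense(); print(s['eef_pos'],s['tcp_rot'],s['gripper_width'],s['contact_force'])
E
```

```text
[ 559.80388511 -189.33278248   86.37742083] [-2.85970787e-01  3.12793230e+00 -7.77398906e-04] 49.52633861899357 [ 0.34664038  0.40655589 -2.98060826]
```

View pics/hold.png

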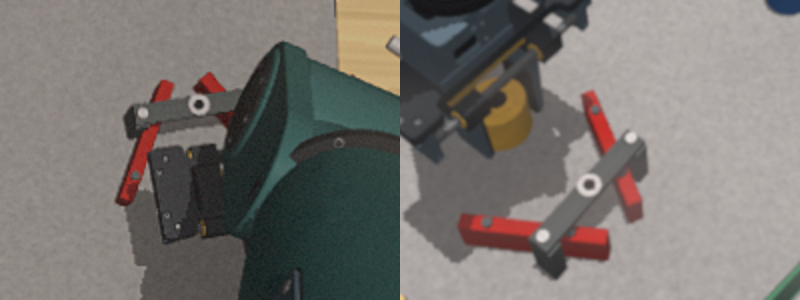

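The hub is held upright in front of the mouth, on the jig's centre line and clear of the rails. I'll lower it and release.

>>> apply_moves:
  steps:
    - [0.6, 0, 0, -0.8, 0, 0, 0]
    - [0.6, 0, 0, -1.6, 0, 0, 0]
    - [0.6, 0, 0, -2.1, 0, 0, 0]
    - [0.6, 0, 0, -2.36, 0, 0, 0]
    - [0.6, 0, 0, -2.38, 0, 0, 0]
    - [0.6, 0, 0, -2.38, 0, 0, 0]
    - [0.1, 0, 0, -2.38, 0, 0, 0]
    - [0.1, 0, 0, -2.38, 0, 0, 0]
    - [0.1, 0, 0, -2.38, 0, 0, 0]
    - [0.1, 0, 0, -2.38, 0, 0, 0]
    - [0.1, 0, 0, -2.38, 0, 0, 0]
    - [0.1, 0, 0, -2.38, 0, 0, 0]

```text
clock: 5.77
eef_pos: [559.2, -186.5, 27.2]
tcp_rot: [-0.29, 3.128, -0.0]
contact_force: [-0.7, 0.8, 0.3]
gripper_width: 81.7
finger_force: 0.0
```

>>> apply_moves:
  steps:
    - [0.1, 0, 0, 0, 0, 0, 0]
    - [0.1, 0, 0, 0, 0, 0, 0]
    - [0.1, 0, 0, 0, 0, 0, 0]
    - [0.1, 0, 0, 1.2, 0, 0, 0]
    - [0.1, 0, 0, 2.4, 0, 0, 0]
    - [0.1, -1.2, -0.23, 2.4, 0, 0, 0]
    - [0.5, -2.4, -0.45, 2.4, 0, 0, 0]
    - [0.78, -2.8, -0.53, 2.4, 0, 0, 0]
    - [0.78, -2.8, -0.53, 2.4, 0, 0, 0]
    - [0.78, -2.8, -0.53, 2.4, 0, 0, 0]
    - [0.78, -2.8, -0.53, 2.4, 0, 0, 0]

```text
clock: 6.68
eef_pos: [490.3, -199.9, 87.2]
tcp_rot: [-0.29, 3.127, -0.001]
contact_force: [0.3, -1.1, 0.8]
gripper_width: 51.4
finger_force: 0.0
```

```bash
cat > b.py <<'E'
from fit import *
import sys
im=manip.capture("scene"); cv2.imwrite("pics/"+sys.argv[1],cv2.resize(im[280:480,130:397],(640,480)))
g=(float(sys.argv[2]),float(sys.argv[3]))
try:
    mk=hubmask("scene","brass_hub_center",g)
    r=best(lambda p:-iou(cyl("scene",p),mk),g,[8,8]); print(np.round(r.x,1),round(r.fun,3))
    c,s=np.cos(.187),np.sin(.187); d=r.x-[653,-169]; print("in jig",c*d[0]+s*d[1],-s*d[0]+c*d[1])
except Exception as e: print("no",e)
q=manip.sense(); print(q['clock'],q['eef_pos'],q['tcp_rot'],q['gripper_width'],q['contact_force'])
E
python3 b.py placed.png 560 -189
```

```text
[ 559.1 -183.1] -0.904
in jig -94.84643041217893 3.5971253481905148
6.7833 [ 490.21470632 -199.68465117   87.01477309] [-2.91241697e-01  3.12761745e+00 -3.31045226e-04] 43.831197867925496 [ 0.26331465  0.15116852 -0.67970954]
```

View pics/placed.png

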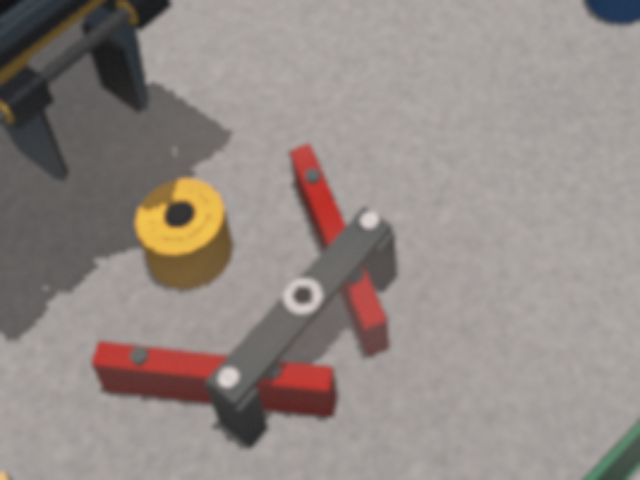

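The brass hub stands released in the mouth, about 95 mm before home and close to the centre line. The gripper is behind it, so I'll close further, lower and push along the jig's x axis.

>>> apply_moves:
  steps:
    - [0.78, 0, 0, -1, 0, 0, 0]
    - [0.78, 0, 0, -2, 0, 0, 0]
    - [0.78, 0, 0, -2.4, 0, 0, 0]
    - [0.78, 0, 0, -2.4, 0, 0, 0]
    - [0.78, 0.5, 0.1, -2.4, 0, 0, 0]
    - [0.78, 0.9, 0.17, -2.4, 0, 0, 0]
    - [0.78, 1.2, 0.23, -2.4, 0, 0, 0]
    - [0.78, 1.4, 0.27, -2.4, 0, 0, 0]
    - [0.78, 1.6, 0.3, -2.4, 0, 0, 0]
    - [0.78, 1.8, 0.34, -2.4, 0, 0, 0]
    - [0.78, 2.0, 0.38, -2.4, 0, 0, 0]

```text
clock: 7.7
eef_pos: [539.3, -190.1, 27.4]
tcp_rot: [0.291, -3.127, -0.0]
contact_force: [-6.3, -1.9, 5.7]
gripper_width: 20.2
finger_force: 3.2
```

>>> apply_moves:
  steps:
    - [0.78, 0.22, 0.04, 0, 0, 0, 0]
    - [0.78, 0.45, 0.085, 0, 0, 0, 0]
    - [0.78, 0.67, 0.127, 0, 0, 0, 0]
    - [0.78, 0.9, 0.17, 0, 0, 0, 0]
    - [0.78, 1.12, 0.212, 0, 0, 0, 0]
    - [0.78, 1.35, 0.255, 0, 0, 0, 0]
    - [0.78, 1.57, 0.297, 0, 0, 0, 0]
    - [0.78, 1.8, 0.34, 0, 0, 0, 0]
    - [0.78, 2.0, 0.38, 0, 0, 0, 0]
    - [0.78, 2.2, 0.418, 0, 0, 0, 0]
    - [0.78, 2.35, 0.446, 0, 0, 0, 0]
    - [0.78, 2.35, 0.446, 0, 0, 0, 0]

```text
clock: 8.7
eef_pos: [598.7, -178.9, 27.3]
tcp_rot: [-0.291, 3.127, -0.0]
contact_force: [-0.7, 1.2, -0.6]
gripper_width: 19.7
finger_force: 0.1
```

```bash
python3 b.py push1.png 638 -172
```

```text
[ 638. -172.] -0.0
in jig -15.296231989526198 -0.15901862342313677
8.8 [ 598.27470124 -179.00115031   27.14467414] [-2.90528717e-01  3.12728152e+00 -3.72305062e-04] 19.977568133658895 [-0.22729099  1.12017063 -0.29545586]
```

View pics/push1.png

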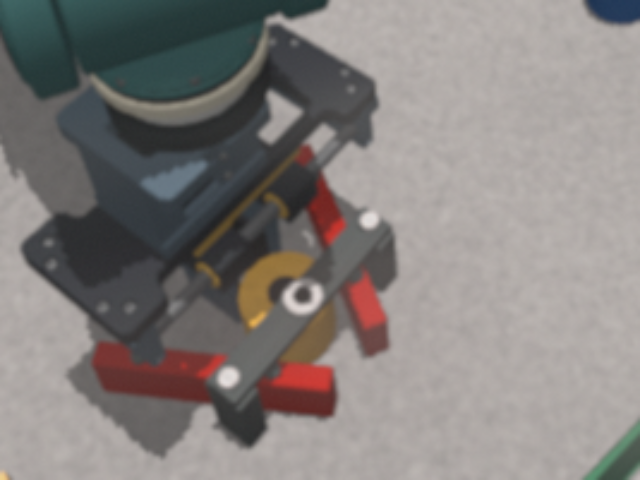

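The hub is partly under the bridge, about 16 mm short of home. I'll creep the rest and watch the force.

>>> apply_moves:
  steps:
    - [0.78, 0.1, 0.019, 0, 0, 0, 0]
    - [0.78, 0.2, 0.038, 0, 0, 0, 0]
    - [0.78, 0.3, 0.057, 0, 0, 0, 0]
    - [0.78, 0.4, 0.076, 0, 0, 0, 0]
    - [0.78, 0.48, 0.091, 0, 0, 0, 0]
    - [0.78, 0.52, 0.099, 0, 0, 0, 0]
    - [0.78, 0.52, 0.099, 0, 0, 0, 0]

```text
clock: 9.38
eef_pos: [611.2, -176.6, 27.0]
tcp_rot: [-0.29, 3.128, -0.0]
contact_force: [-0.8, 0.1, -0.3]
gripper_width: 20.0
finger_force: 0.3
```

>>> apply_moves:
  steps:
    - [0.78, 0.04, 0.008, 0, 0, 0, 0]
    - [0.78, 0.08, 0.015, 0, 0, 0, 0]
    - [0.78, 0.12, 0.023, 0, 0, 0, 0]

```text
clock: 9.63
eef_pos: [612.7, -176.2, 26.9]
tcp_rot: [0.291, -3.125, -0.001]
contact_force: [-17.1, -8.5, 12.8]
gripper_width: 20.2
finger_force: 9.0
```

>>> apply_moves:
  steps:
    - [0.78, 0.02, 0.004, 0, 0, 0, 0]
    - [0.78, 0.04, 0.008, 0, 0, 0, 0]
    - [0.78, 0.04, 0.008, 0, 0, 0, 0]

```text
clock: 9.88
eef_pos: [612.7, -176.1, 26.9]
tcp_rot: [0.29, -3.123, -0.001]
contact_force: [-18.6, -8.0, 13.1]
gripper_width: 20.0
finger_force: 9.7
```

```bash
python3 b.py push2.png 652 -170
```

```text
[ 647.2 -164.5] -0.389
in jig -4.826582000597483 5.535077739522675
9.9833 [ 612.69016778 -176.1267664    26.86201686] [ 2.90302303e-01 -3.12358356e+00 -1.24899851e-03] 19.94981346447653 [-19.05924389  -7.85019356  13.72147875]
```

View pics/push2.png

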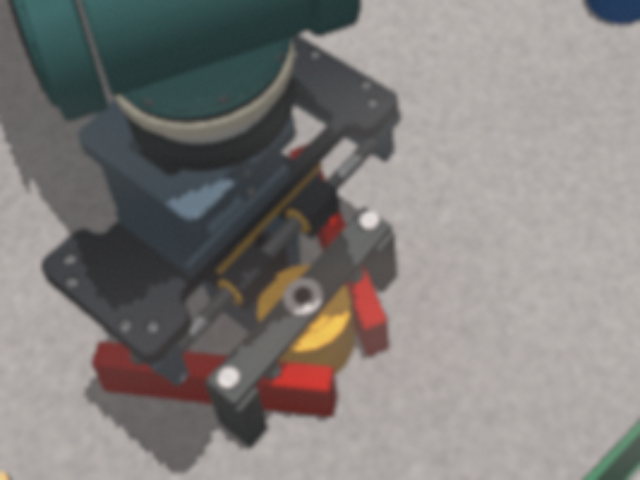

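Contact is firm at 19 N and motion has stopped. I'll back away and check where the hub is.

>>> apply_moves:
  steps:
    - [0.78, -0.4, -0.076, 0, 0, 0, 0]
    - [0.78, -1.2, -0.23, 0, 0, 0, 0]
    - [0.78, -2.4, -0.45, 0, 0, 0, 0]
    - [0.78, -3.6, -0.68, 1, 0, 0, 0]
    - [0.78, -4.8, -0.91, 2.5, 0, 0, 0]
    - [0.78, -4.8, -0.91, 4, 0, 0, 0]
    - [0.78, -4.8, -0.91, 4, 0, 0, 0]

```text
clock: 10.57
eef_pos: [496.2, -200.0, 133.1]
tcp_rot: [-0.288, 3.121, -0.006]
contact_force: [2.0, -0.7, 1.2]
gripper_width: 20.1
finger_force: 0.0
```

```bash
cat > c.py <<'E'
from fit import *
im=manip.capture("scene"); IM["scene"]=im
w=(slice(360,450),slice(200,320))
h=cv2.cvtColor(im,cv2.COLOR_BGR2HSV); m=(h[...,0]>12)&(h[...,0]<32)&(h[...,1]>110); k=np.zeros_like(m); k[w]=1; m&=k
def model(p):
    a=cyl("scene",p).astype(np.uint8); c,s=np.cos(.187),np.sin(.187)
    hull(a,"scene",np.array([[653+c*x-s*y,-169+s*x+c*y,z] for x in(-10,10) for y in(-62,62) for z in(47,57)]),0); return a>0
for g in((652,-169),(645,-169),(652,-163)):
    r=best(lambda p:-iou(model(p),m),g,[6,6]); d=r.x-[653,-169]; c,s=np.cos(.187),np.sin(.187); print(m.sum(),np.round(r.x,1),round(r.fun,3),c*d[0]+s*d[1],-s*d[0]+c*d[1])
print(iou(model((653,-169)),m))
o=im.copy(); o[cv2.morphologyEx(model((653,-169)).astype(np.uint8),cv2.MORPH_GRADIENT,np.ones((2,2)))>0]=(0,255,0)
cv2.imwrite("pics/home.png",np.hstack([cv2.resize(a[360:450,190:310],(400,300),interpolation=cv2.INTER_NEAREST) for a in(im,o)]))
E
python3 c.py
```

```text
544 [ 643.3 -163.3] -0.497 -8.515103444741442 7.437002960401804
544 [ 642.1 -162.5] -0.496 -9.53448256154597 8.402179150583542
544 [ 642.5 -163. ] -0.497 -9.227444033617267 7.816491879933243
0.44183864915572235
```

View pics/home.png

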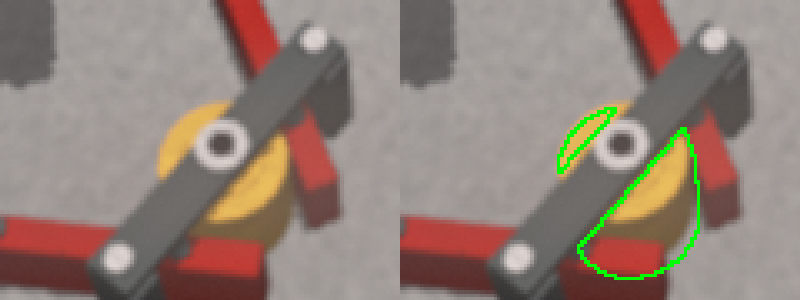

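```bash
cat > d.py <<'E'
from fit import *
im=manip.capture("scene").astype(float); b,g,r=im[...,0],im[...,1],im[...,2]
w=np.zeros((480,640),bool); w[330:470,160:310]=1
redm=(r>1.5*g)&(r>1.3*b)&w&~((g>1.35*b)&(r<1.9*g)); br=(g>1.35*b)&(r>g)&(r<1.9*g)&w
def model(p):
    n="scene"; c,s=np.cos(p[2]),np.sin(p[2]); a=np.zeros((480,640),np.uint8)
    T=lambda Q:np.array([[p[0]+c*x-s*y,p[1]+s*x+c*y,z] for x,y,z in Q])
    o=np.array([.5,.866])*14
    rail=lambda gg:hull(a,n,T([(x+k*o[0],gg*(y+k*o[1]),z) for x,y in((-80,75),(29,12)) for k in(0,1) for z in(0,34)]),1)
    rail(1)
    t=np.linspace(0,2*np.pi,40)
    hull(a,n,T([(p[3]+25*np.cos(q),p[4]+25*np.sin(q),z) for q in t for z in(0,40)]),2)
    rail(-1)
    hull(a,n,T([(x,y,z) for x in(-10,10) for y in(-62,62) for z in(47,57)]),0)
    for y in(-62,62): hull(a,n,T([(x,y+e,z) for x in(-10,10) for e in(0,-np.sign(y)*10) for z in(0,50)]),0)
    return a
print(redm.sum(),br.sum())
def cost(p): a=model(p); return -iou(a==1,redm)-iou(a==2,br)
for x0 in([653,-169,.187,0,0],[656,-169,.175,-5,0],[653,-167,.187,-8,4]):
    q=best(cost,x0,[4,4,.05,4,4]); q=best(cost,q.x,[2,2,.02,4,4]); p=q.x; a=model(p)
    print(np.round(p,3),round(q.fun,3),iou(a==1,redm),iou(a==2,br),(a==1).sum(),(a==2).sum())
v=np.zeros((480,640,3),np.uint8); v[redm]=(0,0,255); v[br]=(0,200,255); o=im.astype(np.uint8)
e=cv2.morphologyEx(a,cv2.MORPH_GRADIENT,np.ones((2,2)))>0; o[e]=(0,255,0); v[e]=(0,255,0)
cv2.imwrite("pics/fit2.png",np.hstack([cv2.resize(z[330:470,160:310],(400,373),interpolation=cv2.INTER_NEAREST) for z in(o,v)]))
E
python3 d.py
```

```text
2171 695
[ 6.54389e+02 -1.69770e+02  1.66000e-01 -2.49700e+00  8.22000e-01] -1.486 0.7196581196581197 0.766541822721598 2859 720
[ 6.54667e+02 -1.69729e+02  1.89000e-01 -2.79500e+00  5.06000e-01] -1.48 0.7160829649778987 0.7638888888888888 2876 702
[ 6.54935e+02 -1.69763e+02  1.90000e-01 -3.29300e+00  1.45200e+00] -1.491 0.7201492537313433 0.7706535141800247 2900 741
```

View pics/fit2.png

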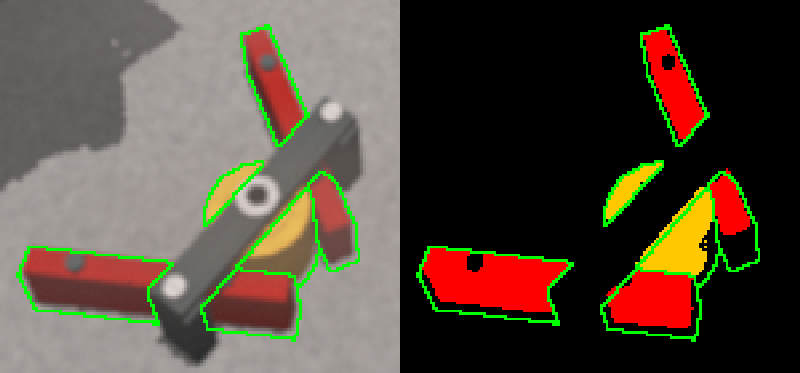

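The hub fits within about 3 mm of home and was stopped firmly by the rails. It stands upright and the gripper is clear, so I'm handing in.

```bash
python3 -c "
from workcell import manip
print(manip.job_done())"
```

```text
the job is handed in; nothing more can be done
None
```

I stood the brass hub in the jig's mouth, released it and pushed it under the bridge until the rails stopped it; it measures about 3 mm from home, the gripper is backed clear, the steel and blue hubs were never approached, and the job is handed in (no verdict was returned).

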